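# Pop open the yellow touch-latch bin

### The job

At the packing bench, open the yellow-lidded stock bin by touch alone: press down on the front of its lid until the catch clicks free, take the finger off and let the lid spring ajar on its own, then push the lid all the way back so that it stays open by itself, and move clear. Do not pinch the lid, keep the red and blue bins shut, and leave the loose things on the bench where they stand.

Things in the scene. Friction and masses are not known exactly. Their poses are not given: they have to be found in the camera images.
- lid_yellow (a joint): Hinge angle (rad) of the yellow lid, the one to open. 0 = latched shut. Pressed at its front edge with about 3 N it dips; the catch lets go at about -0.03 (4.5 mm), stop at -0.055. Once the press is removed a damped spring lifts it in about 0.7 s to 0.6 (ajar). From there it swings freely (slick plastic) to its stop at 1.8; past 1.6 its weight (0.15 kg) keeps it open. The catch does not re-engage.
- yellow_press (a point): Where to press: middle of the white touch strip on the yellow lid's top, 22 mm behind its free front edge, 124 mm above the bench when shut; moves with the lid. x axis: from the front edge to the hinge; y: left along the hinge line; z: out of the lid's top.
- yellow_hinge (a point): Middle of the yellow lid's hinge line at the lid's underside, 113 mm above the bench; axes turn with the lid, as for the press point. The lid is a slab 148 mm long (free front edge at x = -148 mm), 98 mm wide, 10 mm thick (z 0 to 10 mm). A black catch hook hangs 21 mm below the underside at x = -128, y = -36 mm.
- bin_yellow: Grey plastic bin with the yellow lid, screwed to the bench: 160 mm (x) by 110 mm (y) by 110 mm high, the lid's top 13 mm above its rim. Origin: centre of its underside; its front (-x) is turned roughly to the robot, the hinge is at +x. A steel catch and white spring plunger sit inside.
- lid_red (a joint): Hinge angle (rad) of the red lid of a bin of the same make; 0 = latched shut. To stay shut.
- bin_red: The grey bin with the red lid, same size and frame as the yellow one, screwed to the bench.
- lid_blue (a joint): Hinge angle (rad) of the blue lid of a bin of the same make; 0 = latched shut. To stay shut.
- bin_blue: The grey bin with the blue lid, same size and frame as the yellow one, screwed to the bench.
- tape_roll: Loose brown roll of packing tape lying flat, 104 mm across, 48 mm high; origin at centre of its underside.
- carton: Loose small cardboard box 90 x 70 x 50 mm; origin at centre of its underside.
- driver: Loose screwdriver with orange handle lying on the bench; origin under its middle, tip to its +x.
- mug: Loose blue mug, 80 mm across, 92 mm high; origin at centre of its underside.
- spray: Loose white bottle with green cap, 60 mm across, 170 mm high; origin at centre of its underside.
- jar: Loose amber jar with black cap, 70 mm across, 85 mm high; origin at centre of its underside.

How it is judged (in metres and radians):
On the way, in this order (a step that is already met when the one before it is completed fails the run):
1. the yellow lid is pressed down by the robot until its catch lets go (value of joint lid_yellow below -0.02 rad and contact force between any of the fingers, the arm and bin_yellow above 0.5 N), for 0.02 s.
2. the yellow lid has sprung ajar by itself, with nothing of the robot touching it (value of joint lid_yellow between 0.45 and 0.9 rad and contact force between each of the fingers, the arm and bin_yellow below 0.1 N), for 0.2 s.
At the end, for the whole second after the job is handed in: The yellow lid rests back against its stop (beyond 1.65 rad, at rest), the red and blue lids are still latched shut (under 0.04 rad), and no loose thing has moved more than 30 mm (value of joint lid_yellow above 1.65 rad and velocity of joint lid_yellow below 0.1 rad/s and value of joint each of lid_red, lid_blue below 0.04 rad and distance of each of tape_roll, carton, driver, mug, spray, jar from where it was at the start of the episode below 0.03 m); the robot touches nothing.
It fails at once if the red lid comes open (value of joint lid_red above 0.08 rad).
It fails at once if the blue lid comes open (value of joint lid_blue above 0.08 rad).
It fails at once if a loose thing on the bench is lifted, carried or knocked more than 30 mm (distance of any of tape_roll, carton, driver, mug, spray, jar from where it was at the start of the episode above 0.03 m).
It fails at once if the yellow lid is pinched between the fingers (x of the grasp point in the frame of yellow_hinge between -0.146 and -0.005 m and y of the grasp point in the frame of yellow_hinge between -0.049 and 0.049 m and z of the grasp point in the frame of yellow_hinge between 0.001 and 0.009 m).
It also fails if it takes over 51 s, if anything falls off the work surface, if the arm or the gripper's body presses on something with over 40 N, if the wrist force passes 120 N, or if a joint passes its speed limit or range.

### The arm

A 6-joint arm with a two-finger parallel gripper is mounted at the origin on the work surface. World frame = base frame: x ahead of the robot, y to its left, z up, the work surface at z = 0. Lengths are in mm, angles in rad, forces in N, time in s.
With the tool pointing down it reaches from about 275 to 750 mm from the base axis. Payload 10.2 kg.
Tool frame: the origin (TCP) lies at the very end of the fingers, on their centre line; the grasp point (between the pads) lies 19 mm behind it; x points along the fingers, y is the direction in which the jaws open and shut, and the axes are right-handed (so a half turn about x gives the same grasp; the last joint's range is limited). The gripper opens to 85 mm and grips with 20 to 120 N. Pads are 22 mm wide; open, the fingers measure 114 mm over their backs; the gripper's body (76 mm by 85 mm) begins 54 mm behind the grasp point. The pads swing forward as they close: fully open they stand 13 mm farther back than shut.
Start: joints at [-1.375, 0.313, 1.498, -0, 1.331, -0.223], TCP at [213.487, -479.64, 231.294] pointing down, gripper open.
Joint ranges: [-2.94, 2.94], [-0.97, 2.17], [0.19, 2.56], [-1.23, 4.37], [0.02, 3.11], [-2.88, 2.88]. Speed limits (rad/s): [2.39, 2.39, 3.01, 3.14, 3.14, 3.14].

### API

Orientations are given as a unit quaternion [w, x, y, z].
In Python, from rig import ctrl, viewer, finish_job gives the robot as it stands.
- The arm moves only by the tool carry_out, never from a script. Its argument "targets" is a list of rows, each an object of numbers: "x", "y", "z": the shift along the world's x, y, z in m; "ax", "ay", "az": the turn, a rotation vector about the world's x, y, z in rad; "hand": the opening, from -1 (shut) to 1 (fully open). A call has 1 to 5 rows; each row is the pose to reach, as a shift and turn from the pose commanded when the call began; what a row does not reach only later rows make up. A row lasts 1/8 s, in which the tool goes at most 62.5 mm and 10.7 degrees, less where a joint would pass 70% of its speed; a pose out of reach is approached as far as the arm can. A call with a gripper value outside its range is refused whole. The fingers move at their own pace and stop on an object; "grip_force" is the grip in N (left out, the last holds). Time passes only in rows, so rows that repeat a pose let the fingers close. It gives the time, the measured TCP pose, the force and the opening at its end, in the units of the state.
- ctrl.sense(): the state, without advancing time (a new reading comes with each control period).
- viewer.capture(name): name is "scene" or "side" or "wrist"; returns the picture (420x560x3 uint8, blue, green, red); there is no depth.
- viewer.camera_info(name): a dict with "fx", "fy", "cx", "cy" (pixels), "R" (3x3) and "t" (3): a world point X has camera coordinates R X + t. Camera axes: x right, y down, z forward; pixel columns grow to the right and rows downward; lengths in mm; the calibration is good to about 2 mm. The wrist camera is an equidistant fisheye: a pixel r from the principal point sees the ray r / f radians off the axis. A picture is of the moment at which its call begins: read the wrist's pose just before it. camera_info takes no time and is no camera call; for the wrist camera it gives the pose at the moment of the call.
- finish_job(): hands the job in, once; it reports no verdict.
The state is a dict: "time_s": time; "joints": joint angles; "dq": joint speeds; "tau": joint torques, N m; "eef_pos": TCP position; "ee_rot": TCP orientation; "force": force on the tool from outside, world axes, zero at the start; "wrist_torque": the same for the moment, N m; "grip_width": opening from 0.0 (shut) to 1.0 (fully open).
Only numpy, scipy, OpenCV 4.12 (cv2) and the standard library are available. Lean on these libraries where they do the work, as an engineer would, in place of code of your own. Each camera call takes 0.05 s, during which the arm holds its last target. There are 200 camera calls.

## Working session

There is one attempt and no reset: what is moved stays moved. The work goes in short steps, Python scripts to look and compute and a tool call to move; the robot and the scene stay as the last step left them, time stands still between calls to the robot, and variables do not carry over. Pictures are saved under pics/ and viewed, about 8 in all and at most 12, crops included, and the job is handed in when it is done.

Besides the shell and the picture viewer there is one more tool, called after ">>>" as name([rows], argument=value, ...), one row to a line, values as JSON. carry_out: Moves the arm, as the interface text tells. Its arguments: {"type":"object","properties":{"targets":{"type":"array"},"grip_force":{"type":"number"}},"required":["targets"]}

```bash
mkdir -p pics
python3 - <<'E'
from rig import ctrl, viewer
import cv2
s=ctrl.sense();print(s)
for n in("scene","side"):
    print(n,viewer.camera_info(n)); cv2.imwrite(f"pics/{n}0.png",cv2.resize(viewer.capture(n),(800,600)))
E
```

```text
{'time_s': 0.0, 'joints': array([-1.37537314e+00,  3.13473182e-01,  1.49840307e+00,  2.30535466e-05,
        1.33097711e+00, -2.23401246e-01]), 'dq': array([ 0.00034344, -0.00114308, -0.00129579,  0.00164811,  0.00143098,
        0.00094442]), 'tau': array([-1.52100124e-04, -4.12271690e+01, -2.59740722e+01, -2.08260294e-04,
        4.22886136e-03,  5.78138497e-05]), 'eef_pos': array([ 213.45711028, -479.38797104,  230.73600947]), 'ee_rot': array([ 0.14654939,  0.69167323,  0.14744053, -0.69164493]), 'force': array([-0.11593239, -0.31421123,  0.55459448]), 'wrist_torque': array([-0.04313936, -0.03306758, -0.00344748]), 'grip_width': 0.9946666354358215}
scene {'fx': 389.4132957801949, 'fy': 389.4132957801949, 'cx': 275.9686296535995, 'cy': 205.21640252445616, 'R': array([[-0.85791594,  0.51375499, -0.00600452],
       [ 0.26320789,  0.4294323 , -0.86389207],
       [-0.44125032, -0.74272721, -0.50364118]]), 't': array([ 447.07173913,  -29.10351613, 1182.093814  ])}
side {'fx': 464.7175419858062, 'fy': 464.7175419858062, 'cx': 272.3466880955924, 'cy': 210.89861856365155, 'R': array([[-0.85951259, -0.51101103, -0.01028735],
       [-0.40284943,  0.68969924, -0.60168704],
       [ 0.31456389, -0.51301334, -0.79866569]]), 't': array([ 419.33130666,  266.15845781, 1254.36443724])}
```

View pics/scene0.png

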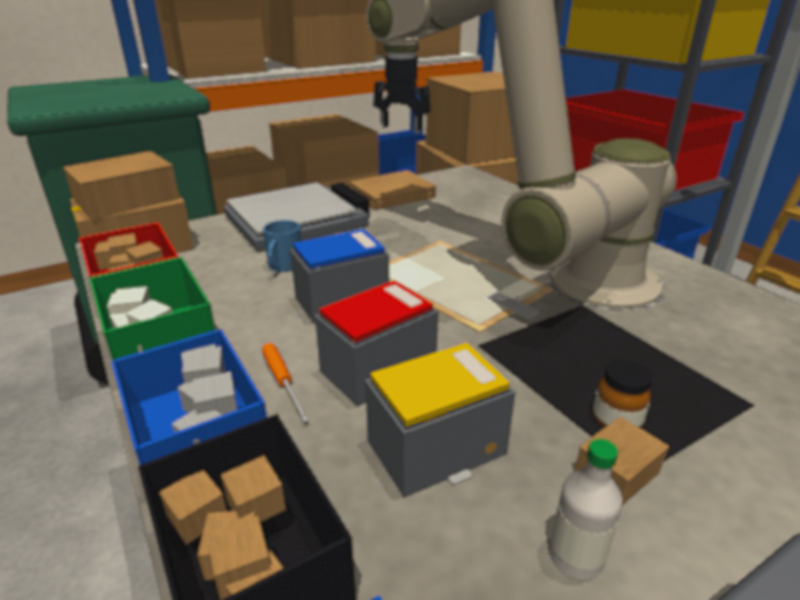

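View pics/side0.png

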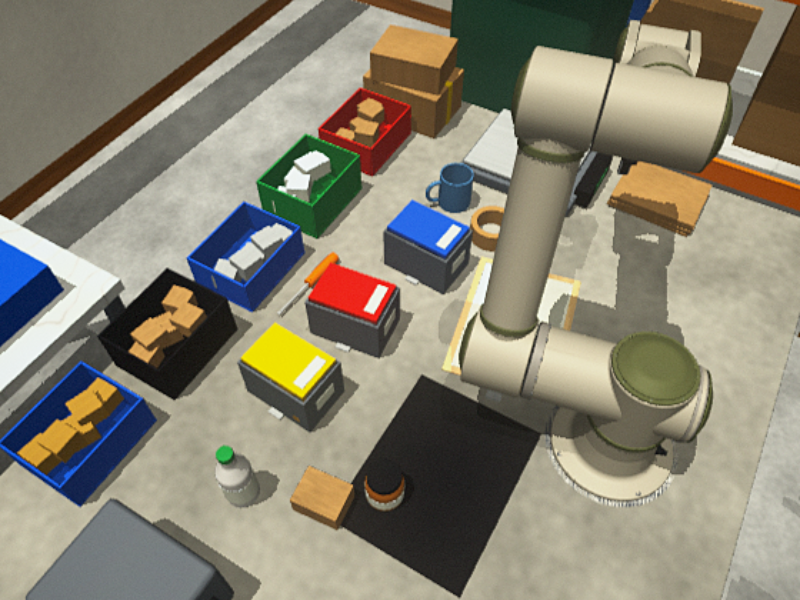

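Scene (800x600 scale): yellow lid corners are about (369,379), (463,346), (510,382) and (403,422), with the white strip at (476,365). Side: the strip is at about (311,372) and the corners at (274,325), (342,369), (309,400) and (241,358). The spray bottle, carton and jar stand on its +y side, and the red bin on its -y side.

```bash
cat > h.py <<'E'
import numpy as np
def unproj(ci,uv,z):
    d=np.array([(uv[0]-ci["cx"])/ci["fx"],(uv[1]-ci["cy"])/ci["fy"],1.0])
    R=np.array(ci["R"]);C=-R.T@np.array(ci["t"]);w=R.T@d
    return C+w*(z-C[2])/w[2]
E
python3 - <<'E'
from rig import viewer
from h import *
import cv2
pts={"scene":dict(strip=(476,365,124),c=[(369,379),(463,346),(510,382),(403,422)],red=(376,310,124),blue=(338,247,124),sprayfoot=(580,560,0),cap=(601,452,170),carton=(627,450,50),jarcap=(627,375,85)),
"side":dict(strip=(311,372,124),c=[],red=(353,290,124),blue=(428,228,124),cap=(224,453,170),carton=(323,492,50),jarcap=(385,478,85),mug=(457,172,92),tape=(492,215,48),driver=(322,268,15))}
for n,P in pts.items():
    ci=viewer.camera_info(n);im=cv2.imread(f"pics/{n}0.png")
    for k,v in P.items():
        if k!="c":print(n,k,unproj(ci,(v[0]*.7,v[1]*.7),v[2]).round())
    hsv=cv2.cvtColor(im,cv2.COLOR_BGR2HSV)
    m=cv2.inRange(hsv,(22,150,90),(34,255,255))
    m[:300]=0
    c=max(cv2.findContours(m,0,2)[0],key=cv2.contourArea)
    h=cv2.convexHull(c);q=cv2.approxPolyDP(h,.04*cv2.arcLength(h,True),True)[:,0]
    for u in q:print(n,u,unproj(ci,u*.7,122).round())
E
```

```text
scene strip [524. 215. 124.]
scene red [569.  28. 124.]
scene blue [ 521. -203.  124.]
scene sprayfoot [538. 433.   0.]
scene cap [546. 431. 170.]
scene carton [406. 377.  50.]
scene jarcap [326. 303.  85.]
scene [508 382] [510. 262. 122.]
scene [407 426] [660. 262. 122.]
scene [370 374] [651. 157. 122.]
scene [466 343] [503. 166. 122.]
side strip [524. 215. 124.]
side red [560.  17. 124.]
side blue [ 512. -206.  124.]
side cap [539. 431. 170.]
side carton [400. 371.  50.]
side jarcap [313. 306.  85.]
side mug [ 553. -427.   92.]
side tape [ 435. -382.   48.]
side driver [705. -70.  15.]
side [274 323] [649. 160. 122.]
side [335 360] [501. 171. 122.]
side [302 399] [507. 268. 122.]
side [241 359] [653. 257. 122.]
```

>>> carry_out([
  {"x": 0.025,"y": 0.055,"z": 0.01,"az": -0.09,"hand": -1},
  {"x": 0.05,"y": 0.11,"z": 0.02,"az": -0.18,"hand": -1},
  {"x": 0.075,"y": 0.165,"z": 0.02,"az": -0.27,"hand": -1},
  {"x": 0.1,"y": 0.22,"z": 0.02,"az": -0.36,"hand": -1},
  {"x": 0.125,"y": 0.275,"z": 0.02,"az": -0.45,"hand": -1},
])

```text
invalid input at $.targets[0]: expected keys x, y, z, ax, ay, az, hand
```

>>> carry_out([
  {"x": 0.025,"y": 0.055,"hand": -1},
  {"x": 0.05,"y": 0.11,"hand": -1},
  {"x": 0.075,"y": 0.165,"hand": -1},
  {"x": 0.1,"y": 0.22,"hand": -1},
  {"x": 0.125,"y": 0.275,"hand": -1},
])

```text
invalid input at $.targets[0]: expected keys x, y, z, ax, ay, az, hand
```

>>> carry_out([
  {"x": 0.025,"y": 0.055,"z": 0.01,"ax": 0,"ay": 0,"az": -0.09,"hand": -1},
  {"x": 0.05,"y": 0.11,"z": 0.02,"ax": 0,"ay": 0,"az": -0.18,"hand": -1},
  {"x": 0.075,"y": 0.165,"z": 0.02,"ax": 0,"ay": 0,"az": -0.27,"hand": -1},
  {"x": 0.1,"y": 0.22,"z": 0.02,"ax": 0,"ay": 0,"az": -0.36,"hand": -1},
  {"x": 0.125,"y": 0.275,"z": 0.02,"ax": 0,"ay": 0,"az": -0.45,"hand": -1},
])

```text
time_s: 0.72
eef_pos: [338.8, -202.8, 251.2]
ee_rot: [-0.012, 0.707, -0.012, -0.707]
force: [0.1, -0.2, -0.2]
grip_width: -0.0
```

>>> carry_out([
  {"x": 0.025,"y": 0.055,"z": 0,"ax": 0,"ay": 0,"az": 0,"hand": -1},
  {"x": 0.05,"y": 0.11,"z": 0,"ax": 0,"ay": 0,"az": 0,"hand": -1},
  {"x": 0.075,"y": 0.165,"z": 0,"ax": 0,"ay": 0,"az": 0,"hand": -1},
  {"x": 0.1,"y": 0.22,"z": 0,"ax": 0,"ay": 0,"az": 0,"hand": -1},
  {"x": 0.125,"y": 0.275,"z": 0,"ax": 0,"ay": 0,"az": 0,"hand": -1},
])

```text
time_s: 1.35
eef_pos: [463.9, 72.4, 251.2]
ee_rot: [-0.011, 0.707, -0.011, -0.707]
force: [0.4, -1.1, -0.7]
grip_width: -0.001
```

>>> carry_out([
  {"x": 0.02,"y": 0.048,"z": 0,"ax": 0,"ay": 0,"az": 0,"hand": -1},
  {"x": 0.04,"y": 0.096,"z": 0,"ax": 0,"ay": 0,"az": 0,"hand": -1},
  {"x": 0.06,"y": 0.143,"z": -0.03,"ax": 0,"ay": 0,"az": 0,"hand": -1},
  {"x": 0.06,"y": 0.143,"z": -0.08,"ax": 0,"ay": 0,"az": 0,"hand": -1},
  {"x": 0.06,"y": 0.143,"z": -0.1,"ax": 0,"ay": 0,"az": 0,"hand": -1},
])

```text
time_s: 1.98
eef_pos: [522.1, 213.7, 147.9]
ee_rot: [0.01, -0.705, 0.011, 0.709]
force: [0.6, 0.3, -0.1]
grip_width: -0.001
```

Run:
```python
from rig import ctrl, viewer
import cv2,numpy as np
print(ctrl.sense()["eef_pos"],ctrl.sense()["force"])
a=viewer.capture("scene")[200:370,230:410];b=viewer.capture("side")[190:330,150:300]
cv2.imwrite("pics/c1.png",np.hstack([cv2.resize(a,(400,400)),cv2.resize(b,(400,400))]))
```

```text
[522.05176348 213.68973788 147.88457152] [ 0.57351188  0.26549415 -0.05698369]
```

View pics/c1.png

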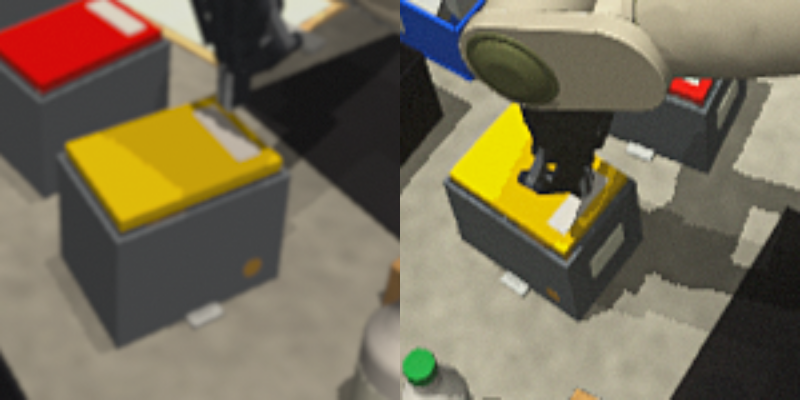

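The left crop (scene) shows the finger tips just above the strip at about (235,105), and the right crop (side) shows them over the strip at about (575,190). Pressing now.

>>> carry_out([
  {"x": 0,"y": 0,"z": -0.012,"ax": 0,"ay": 0,"az": 0,"hand": -1},
  {"x": 0,"y": 0,"z": -0.018,"ax": 0,"ay": 0,"az": 0,"hand": -1},
  {"x": 0,"y": 0,"z": -0.021,"ax": 0,"ay": 0,"az": 0,"hand": -1},
  {"x": 0,"y": 0,"z": -0.023,"ax": 0,"ay": 0,"az": 0,"hand": -1},
  {"x": 0,"y": 0,"z": -0.024,"ax": 0,"ay": 0,"az": 0,"hand": -1},
])

```text
time_s: 2.7
eef_pos: [523.6, 213.4, 127.4]
ee_rot: [-0.011, 0.707, -0.011, -0.707]
force: [-0.8, 0.1, 0.8]
grip_width: -0.001
```

>>> carry_out([
  {"x": 0,"y": 0,"z": -0.002,"ax": 0,"ay": 0,"az": 0,"hand": -1},
  {"x": 0,"y": 0,"z": -0.004,"ax": 0,"ay": 0,"az": 0,"hand": -1},
  {"x": 0,"y": 0,"z": -0.006,"ax": 0,"ay": 0,"az": 0,"hand": -1},
  {"x": 0,"y": 0,"z": -0.007,"ax": 0,"ay": 0,"az": 0,"hand": -1},
  {"x": 0,"y": 0,"z": -0.007,"ax": 0,"ay": 0,"az": 0,"hand": -1},
])

```text
time_s: 3.32
eef_pos: [523.4, 213.4, 120.3]
ee_rot: [0.011, -0.707, 0.011, 0.707]
force: [-1.5, -0.0, 2.5]
grip_width: 0.004
```

>>> carry_out([
  {"x": 0,"y": 0,"z": -0.001,"ax": 0,"ay": 0,"az": 0,"hand": -1},
  {"x": 0,"y": 0,"z": -0.002,"ax": 0,"ay": 0,"az": 0,"hand": -1},
  {"x": 0,"y": 0,"z": -0.003,"ax": 0,"ay": 0,"az": 0,"hand": -1},
  {"x": 0,"y": 0,"z": -0.0035,"ax": 0,"ay": 0,"az": 0,"hand": -1},
  {"x": 0,"y": 0,"z": -0.0035,"ax": 0,"ay": 0,"az": 0,"hand": -1},
])

```text
time_s: 3.95
eef_pos: [523.5, 213.4, 116.7]
ee_rot: [0.011, -0.707, 0.011, 0.707]
force: [-0.8, -0.9, 2.3]
grip_width: -0.004
```

>>> carry_out([
  {"x": 0,"y": 0,"z": -0.001,"ax": 0,"ay": 0,"az": 0,"hand": -1},
  {"x": 0,"y": 0,"z": -0.002,"ax": 0,"ay": 0,"az": 0,"hand": -1},
  {"x": 0,"y": 0,"z": -0.002,"ax": 0,"ay": 0,"az": 0,"hand": -1},
])

```text
time_s: 4.32
eef_pos: [523.6, 213.4, 116.0]
ee_rot: [-0.011, 0.707, -0.011, -0.707]
force: [-7.4, -0.1, 13.0]
grip_width: -0.0
```

The stop is reached (13 N). I'm lifting off quickly.

>>> carry_out([
  {"x": 0,"y": 0,"z": 0.06,"ax": 0,"ay": 0,"az": 0,"hand": -1},
  {"x": -0.03,"y": 0,"z": 0.11,"ax": 0,"ay": 0,"az": 0,"hand": -1},
  {"x": -0.08,"y": 0,"z": 0.13,"ax": 0,"ay": 0,"az": 0,"hand": -1},
  {"x": -0.1,"y": 0,"z": 0.13,"ax": 0,"ay": 0,"az": 0,"hand": -1},
  {"x": -0.1,"y": 0,"z": 0.13,"ax": 0,"ay": 0,"az": 0,"hand": -1},
])

```text
time_s: 4.95
eef_pos: [423.0, 213.4, 245.1]
ee_rot: [-0.011, 0.707, -0.011, -0.707]
force: [-0.4, 0.9, -0.3]
grip_width: -0.001
```

>>> carry_out([
  {"x": 0,"y": 0,"z": 0,"ax": 0,"ay": 0,"az": 0,"hand": -1},
  {"x": 0,"y": 0,"z": 0,"ax": 0,"ay": 0,"az": 0,"hand": -1},
  {"x": 0,"y": 0,"z": 0,"ax": 0,"ay": 0,"az": 0,"hand": -1},
  {"x": 0,"y": 0,"z": 0,"ax": 0,"ay": 0,"az": 0,"hand": -1},
  {"x": 0,"y": 0,"z": 0,"ax": 0,"ay": 0,"az": 0,"hand": -1},
])

```text
time_s: 5.58
eef_pos: [423.6, 213.3, 244.7]
ee_rot: [0.011, -0.707, 0.011, 0.707]
force: [0.4, -0.1, 0.6]
grip_width: -0.004
```

Run:
```python
from rig import ctrl, viewer
import cv2,numpy as np
print(ctrl.sense()["eef_pos"],ctrl.sense()["force"])
a=viewer.capture("scene")[140:370,200:430];b=viewer.capture("side")[150:330,130:310]
cv2.imwrite("pics/c2.png",np.hstack([cv2.resize(a,(400,400)),cv2.resize(b,(400,400))]))
```

```text
[423.55399571 213.32998121 244.72026581] [ 0.3925676  -0.14402813  0.58456222]
```

View pics/c2.png

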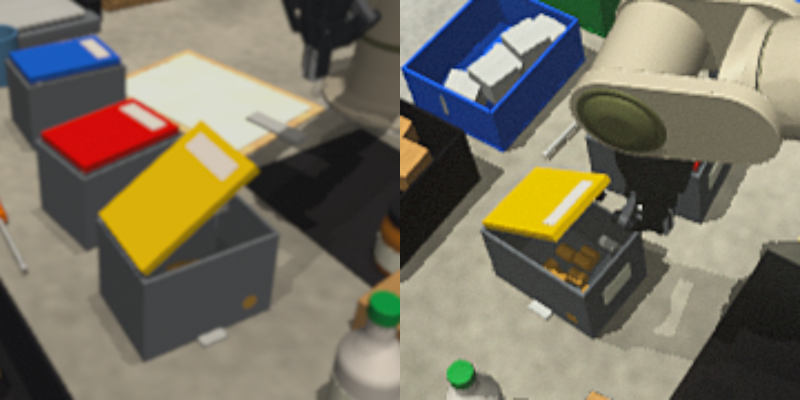

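The lid has sprung ajar. In the scene crop its front edge runs from about (200,125) to (258,170), and the finger is well clear in front. Next I lower in front of the edge, then push back along the arc.

>>> carry_out([
  {"x": 0,"y": 0,"z": 0,"ax": 0,"ay": 0,"az": 0,"hand": -1},
  {"x": 0,"y": 0,"z": -0.03,"ax": 0,"ay": 0,"az": 0,"hand": -1},
  {"x": 0.02,"y": 0,"z": -0.06,"ax": 0,"ay": 0,"az": 0,"hand": -1},
  {"x": 0.05,"y": 0,"z": -0.07,"ax": 0,"ay": 0,"az": 0,"hand": -1},
  {"x": 0.075,"y": 0,"z": -0.07,"ax": 0,"ay": 0,"az": 0,"hand": -1},
])

```text
time_s: 6.3
eef_pos: [499.1, 213.2, 173.8]
ee_rot: [0.011, -0.706, 0.011, 0.708]
force: [-0.2, 1.1, 0.3]
grip_width: 0.001
```

>>> carry_out([
  {"x": 0.01,"y": 0,"z": 0,"ax": 0,"ay": 0,"az": 0,"hand": -1},
  {"x": 0.022,"y": 0,"z": 0.008,"ax": 0,"ay": 0,"az": 0,"hand": -1},
  {"x": 0.035,"y": 0,"z": 0.02,"ax": 0,"ay": 0,"az": 0,"hand": -1},
  {"x": 0.05,"y": 0,"z": 0.032,"ax": 0,"ay": 0,"az": 0,"hand": -1},
  {"x": 0.065,"y": 0,"z": 0.042,"ax": 0,"ay": 0,"az": 0,"hand": -1},
])

```text
time_s: 6.92
eef_pos: [563.4, 213.5, 217.6]
ee_rot: [-0.011, 0.707, -0.011, -0.707]
force: [-0.3, -0.1, -0.7]
grip_width: 0.001
```

Run:
```python
from rig import ctrl, viewer
import cv2,numpy as np
print(ctrl.sense()["eef_pos"],ctrl.sense()["force"],ctrl.sense()["joints"])
a=viewer.capture("scene")[140:370,200:430];b=viewer.capture("side")[150:330,130:310]
cv2.imwrite("pics/c3.png",np.hstack([cv2.resize(a,(400,400)),cv2.resize(b,(400,400))]))
```

```text
[563.40815712 213.5132552  217.60525466] [-0.29560059 -0.05247075 -0.66964722] [1.67989898e-01 4.95122855e-01 1.26885482e+00 2.09759121e-05
 1.37753993e+00 1.76967898e+00]
```

View pics/c3.png

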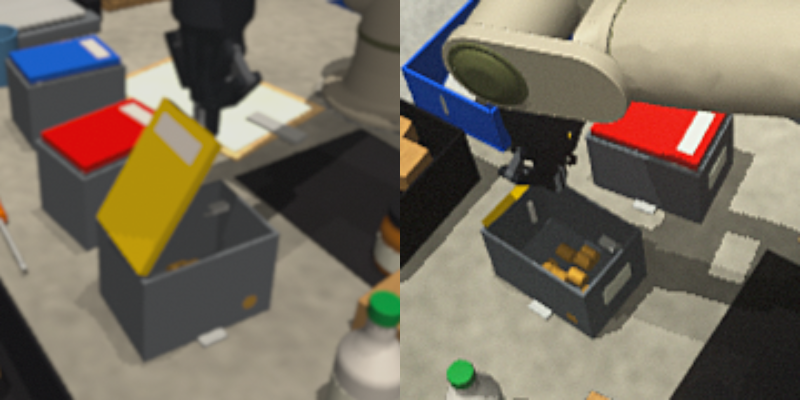

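The lid is at roughly 1 rad, with the finger behind its front edge at about (205,115) in the scene crop. Continuing the push.

>>> carry_out([
  {"x": 0.015,"y": 0,"z": 0.006,"ax": 0,"ay": 0,"az": 0,"hand": -1},
  {"x": 0.03,"y": 0,"z": 0.011,"ax": 0,"ay": 0,"az": 0,"hand": -1},
  {"x": 0.045,"y": 0,"z": 0.015,"ax": 0,"ay": 0,"az": 0,"hand": -1},
  {"x": 0.06,"y": 0,"z": 0.017,"ax": 0,"ay": 0,"az": 0,"hand": -1},
  {"x": 0.075,"y": 0,"z": 0.017,"ax": 0,"ay": 0,"az": 0,"hand": -1},
])

```text
time_s: 7.65
eef_pos: [638.2, 213.6, 233.7]
ee_rot: [0.011, -0.707, 0.011, 0.707]
force: [-0.4, -0.6, 0.1]
grip_width: 0.0
```

>>> carry_out([
  {"x": 0.01,"y": 0,"z": 0,"ax": 0,"ay": 0,"az": 0,"hand": -1},
  {"x": 0.02,"y": 0,"z": 0,"ax": 0,"ay": 0,"az": 0,"hand": -1},
  {"x": 0.028,"y": 0,"z": 0,"ax": 0,"ay": 0,"az": 0,"hand": -1},
  {"x": 0.028,"y": 0,"z": 0,"ax": 0,"ay": 0,"az": 0,"hand": -1},
  {"x": 0.028,"y": 0,"z": 0,"ax": 0,"ay": 0,"az": 0,"hand": -1},
])

```text
time_s: 8.28
eef_pos: [666.1, 213.4, 233.8]
ee_rot: [0.011, -0.707, 0.011, 0.707]
force: [-0.2, -1.0, 0.3]
grip_width: 0.002
```

Run:
```python
from rig import ctrl, viewer
import cv2,numpy as np
print(ctrl.sense()["eef_pos"],ctrl.sense()["force"])
a=viewer.capture("scene")[140:370,200:430];b=viewer.capture("side")[150:330,130:310]
cv2.imwrite("pics/c4.png",np.hstack([cv2.resize(a,(400,400)),cv2.resize(b,(400,400))]))
```

```text
[666.13670458 213.44232313 233.76206232] [-0.15809404 -0.99353919  0.34438966]
```

View pics/c4.png

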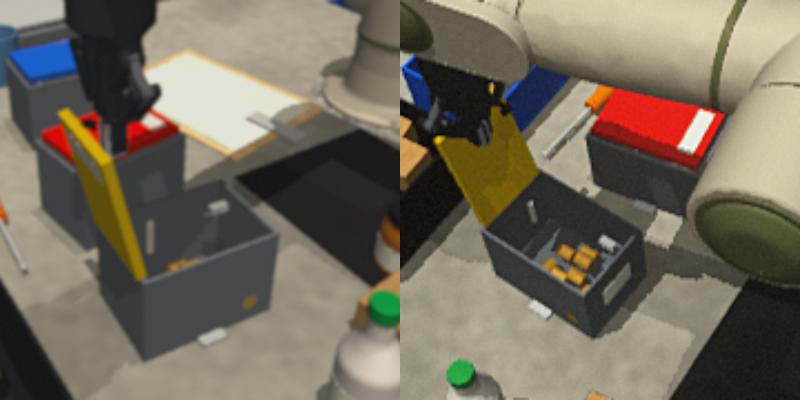

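The lid leans back past vertical, from its edge at about (65,110) to the hinge at (140,275) in the scene crop, and it has left the finger. Moving clear.

>>> carry_out([
  {"x": -0.04,"y": 0,"z": 0.005,"ax": 0,"ay": 0,"az": 0,"hand": -1},
  {"x": -0.09,"y": 0,"z": 0.02,"ax": 0,"ay": 0,"az": 0,"hand": -1},
  {"x": -0.14,"y": 0,"z": 0.05,"ax": 0,"ay": 0,"az": 0,"hand": -1},
  {"x": -0.19,"y": 0,"z": 0.07,"ax": 0,"ay": 0,"az": 0,"hand": -1},
  {"x": -0.22,"y": 0,"z": 0.07,"ax": 0,"ay": 0,"az": 0,"hand": -1},
])

```text
time_s: 9.0
eef_pos: [444.7, 213.6, 305.9]
ee_rot: [-0.011, 0.708, -0.01, -0.706]
force: [-0.1, -0.3, -0.1]
grip_width: 0.001
```

>>> carry_out([
  {"x": 0,"y": 0,"z": 0,"ax": 0,"ay": 0,"az": 0,"hand": -1},
  {"x": 0,"y": 0,"z": 0,"ax": 0,"ay": 0,"az": 0,"hand": -1},
  {"x": 0,"y": 0,"z": 0,"ax": 0,"ay": 0,"az": 0,"hand": -1},
  {"x": 0,"y": 0,"z": 0,"ax": 0,"ay": 0,"az": 0,"hand": -1},
  {"x": 0,"y": 0,"z": 0,"ax": 0,"ay": 0,"az": 0,"hand": -1},
])

```text
time_s: 9.62
eef_pos: [446.7, 213.3, 303.6]
ee_rot: [0.011, -0.707, 0.011, 0.707]
force: [0.5, -0.0, -0.3]
grip_width: -0.002
```

Run:
```python
from rig import ctrl, viewer
import cv2,numpy as np
s=ctrl.sense();print(s["eef_pos"],s["force"],abs(s["dq"]).max())
a=viewer.capture("scene");b=viewer.capture("side")
cv2.imwrite("pics/c5.png",np.hstack([cv2.resize(a,(400,300)),cv2.resize(b,(400,300))]))
print([int((cv2.absdiff(cv2.resize(x,(800,600)),cv2.imread(f"pics/{n}0.png")).max(2)[y0:y1,x0:x1]>60).sum()) for x,n,y0,y1,x0,x1 in[(a,"scene",430,600,530,680),(a,"scene",340,430,250,310),(a,"scene",215,275,260,300),(b,"side",440,530,200,420)]])
```

```text
[446.72047121 213.31108007 303.55062716] [ 0.53620547 -0.04831155 -0.25356539] 0.006954558106116629
[0, 0, 0, 0]
```

View pics/c5.png

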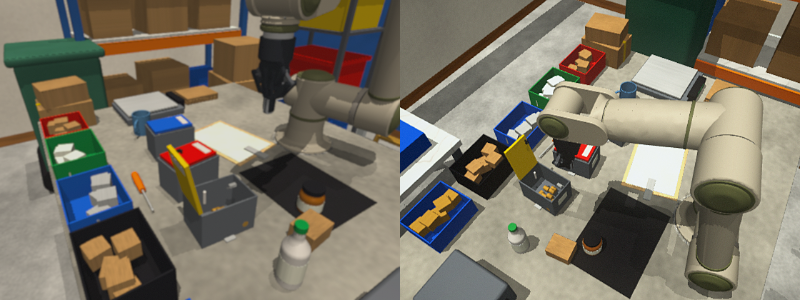

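The yellow lid stands open on its own at about (183,178) in the scene half. The red and blue lids are shut, the visible loose things haven't moved, and the arm is clear.

```bash
python3 -c "
from rig import finish_job
print(finish_job())"
```

```text
the job is handed in; nothing more can be done
None
```

The yellow bin is open and its lid stays back by itself. I handed the job in at about 9.7 s on the robot's clock.

- **Press and release:** With the gripper shut, I pressed the strip about 7 mm down, until it reached its stop at about 13 N. I then lifted off, and a picture showed the lid ajar with the finger clear of it.
- **Push back:** I pushed the front edge back along its arc until the lid fell past vertical against its stop, then moved clear.
- **Last checks:** The final pictures show the lid leaning back on its own and the red and blue lids shut. The wrist force was about zero and the arm was at rest. Before-and-after images showed no change around the spray bottle, carton, jar, screwdriver and mug.

The tape roll was hidden in the last pictures, so I couldn't compare it, but the tool stayed over 200 mm high as it passed the tape roll's side of the bench. I judged the lid angle by eye, since there is no joint reading for it. No check failed or disagreed.

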